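Clamp a gel cassette in the ratchet casting press

ROBOT

A 7-joint arm with a two-finger parallel gripper is mounted at the origin on the work surface. World frame = base frame: x ahead of the robot, y to its left, z up, the work surface at z = 0. Lengths are in m, angles in rad, forces in N, time in s.
With the tool pointing down it reaches from about 0.425 to 0.95 m from the base axis. Payload 4.7 kg.
Tool frame: the origin (TCP) lies on the centre line of the jaws, within the pads' length; the fingertips stand robot.nose_length ahead of it and the grasp point (between the pads) lies 8 mm behind it (robot.nose_length is the distance from the TCP to the fingertips, in m); z points along the fingers, y is the line along which they close (so a half turn about z gives the same grasp; the last joint's range is limited). The gripper opens to 85 mm and grips with 20 to 120 N. Pads are 22 mm wide; open, the fingers measure 114 mm over their backs; the gripper's body (76 mm by 85 mm) begins 54 mm behind the grasp point. The pads swing forward as they close: fully open they stand 13 mm farther back than shut.
Start: joints at [-1.211, 0.469, -0.049, 1.532, 0.024, 1.141, -0.082], TCP at [0.256, 0.625, 0.242] pointing down, gripper open.
Joint ranges: [-2.59, 2.59], [-0.33, 1.99], [-1.39, 1.29], [0.1, 2.45], [-1.04, 4.18], [0.21, 1.99], [-2.66, 2.66]. Speed limits (rad/s): [2.57, 2.57, 3.14, 3.14, 3.14, 3.14, 3.14].

INTERFACE

Orientations are given as [roll, pitch, yaw] about the fixed x, y, z axes, in that order (R = Rz(yaw) Ry(pitch) Rx(roll)).
In Python, from plant import robot gives the robot as it stands. Calls block until the motion is done:
- robot.goto(position, orientation): joint-space move of the TCP to a pose.
- robot.move_straight(position, vel=0.15, attitude=None, contact_N=None): straight line of the TCP; attitude=None keeps the orientation; vel is the mean speed in m/s. With contact_N (N) it stops when the force on the tool has changed by that much, and returns True; else False.
- robot.move_joints(angles): joint-space move.
- robot.grip(opening, strength=None): opening from 0.0 (shut) to 1.0 (fully open); strength is the grip in N (None keeps the last); returns when the fingers have stopped.
- robot.sleep(seconds).
- robot.inverse_kinematics(position, orientation): joint angles nearest the present ones, or None.
- robot.sense(): the state.
- robot.grab_frame(name): name is "side" or "top" or "wrist"; returns a dict with "image" (400x640x3 uint8, red, green, blue), "range_z" (400x640 float32, m along the optical axis (not along the pixel's ray), 0 where there is no reading), "fx", "fy", "cx", "cy" (pixels), "R" (3x3) and "t" (3): a world point X has camera coordinates R X + t. Camera axes: x right, y down, z forward; pixel columns grow to the right and rows downward; lengths in m; the calibration is good to about 2 mm. A picture is of the moment at which its call begins.
A pose or a line that the arm cannot do raises robot.IKError and nothing moves.
- robot.close_job(): hands the job in; it is judged then, once.
The state is a dict: "t": time; "joint_pos": joint angles; "joint_velocities": joint speeds; "effort": joint torques, N m; "tcp_pos": TCP position; "tcp_rot": TCP orientation; "wrist_force": force on the tool from outside, world axes, zero at the start; "torque": the same for the moment, N m; "opening": opening from 0.0 (shut) to 1.0 (fully open); "gripper_force": force on a finger pad.
Only numpy, scipy, OpenCV 4.12 (cv2) and the standard library are available. Lean on these libraries where they do the work, as an engineer would, in place of code of your own. Each camera call takes 0.05 s, during which the arm holds its last target. There are 200 camera calls.

TASK

Clamp the glass gel cassette in the casting press: pump the press's ratchet trigger down and up with full strokes until the sprung foot of the moving jaw touches the glass, then keep pressing gently until the foot is pushed in about half of its spring travel, and finish while still holding the trigger down there, so that the grip on the glass stays on. Do not crush the glass by driving the foot hard against its stop; move the jaw with its trigger only, do not touch the cassette, and leave the other things on the bench where they stand.

Things in the scene. Friction and masses are not known exactly. Their poses are not given: they have to be found in the camera images.
- clamp: Casting press: ratchet bar clamp fixed to the bench, base plate 130 mm wide, 12 mm thick, y -145 to +225 mm. Origin on the bench straight below the trigger pivot (110 mm up, axis along x). Toothed bar and jaw travel along its +y; the trigger points to -y. Cheek plates beside the pivot: x +-24, y -35 to +50 mm, 125 mm high. Fixed jaw 112 mm high, its gasket face at y +188 mm.
- trigger_pad (a point): Where to push down: on top of the black trigger paddle (34 mm wide, 50 mm long, flat, free above and below), 108 mm from the pivot. Trigger up: 150 mm above the bench, 101 mm from the pivot towards the clamp's -y, paddle sloping 0.3 rad up away from the pivot. Fully down: 96 mm above the bench, 107 mm from the pivot, sloping 0.2 rad down.
- trigger (a joint): Trigger angle, rad: 0 = up (at rest), 0.5 = fully down; a spring lifts it when let go. Ratchet: pressing pushes the jaw forward 50 mm per rad after 3 to 11 mm of play, about 16 mm a full stroke (tooth pitch 8 mm); on the way up the jaw stays. Push at the paddle: 2 to 3 N for the spring + 3 N for the jaw's friction + 0.46 x the force at the foot.
- jaw (a joint): Position of the moving jaw along the clamp's +y, m: 0 = fully back, at most 0.095. Friction (6 N) holds it where it is left; if the trigger is let go while the foot presses with more than 6 N, the jaw slips back until 4 to 6 N remain (foot pushed in about 3 mm).
- foot (a joint): How far the jaw's round rubber foot (40 mm across) is pushed in against its spring, m: 0 = free, 0.016 = at its stop. Spring 1.5 N per mm: force on the glass = 1500 x this value (8 mm = 12 N, at the stop 24 N, and beyond it rises steeply).
- foot_face (a point): Centre of the foot's front face, 55 mm above the bench; it faces the clamp's +y.
- cassette: Gel cassette, loose, 0.2 to 0.4 kg: upright glass pane 100 mm wide (its x), 14 mm thick (its y), 85 mm high, white edges and a white foot 8 mm high reaching 37 mm to its -y. Origin: centre of the pane's underside, 12 mm above the bench on the clamp's base. It stands 1 to 3 mm before the gasket and is pushed against it; 50 to 75 mm from the jaw's foot at the start.
- glass_face (a point): The point on the pane that faces the foot, on the pane's front surface, 55 mm above the bench (the centre of its width).
- tube_rack: White tube rack 60 x 130 mm, 50 mm high with tubes, bystander. Origin at centre of underside.
- reagent_bottle: Amber bottle, 64 mm across, 140 mm high, bystander. Origin at centre of underside.
- beaker: Glass beaker, 68 mm across, 90 mm high, bystander. Origin at centre of underside.
- gel_comb: Flat white gel comb 100 mm long, 6 mm thick, bystander. Origin on underside.
- tip_box: Pipette tip box 87 x 122 mm, 65 mm high, bystander. Origin at centre of underside.
- pipette: White pipette lying on the bench, 280 mm long, 22 mm high, bystander. Origin at centre of underside of its handle, its long axis along its y.

How it is judged:
On the way, in this order (a step that is already met when the one before it is completed fails the run):
1. the trigger is pressed through a first full stroke (value of joint trigger above 0.38 rad), for 0.05 s.
2. the trigger is let back up (value of joint trigger below 0.12 rad), for 0.05 s.
3. the trigger is pressed through a second full stroke (value of joint trigger above 0.38 rad), for 0.05 s.
4. the trigger is let back up again (value of joint trigger below 0.12 rad), for 0.05 s.
5. the foot of the jaw presses on the glass (contact force between foot and cassette above 2 N), for 0.2 s.
At the end, for the whole second after the job is handed in: Through the last second the robot holds the trigger down (2 N or more), the foot presses the glass with 7 to 22 N (pushed in 4.8 to 14.7 mm), the cassette is still, upright within 0.08 rad and pressed on the fixed jaw, and the robot touches neither cassette nor jaw (contact force between foot and cassette between 7 and 22 N and value of joint foot between 0.0048 and 0.0147 m and contact force between any of the fingers, the arm and trigger above 2 N and value of joint trigger above 0.02 rad and contact force between cassette and clamp above 5 N and angle between cassette's own z axis and vertical below 0.08 rad and contact force between each of the arm, the fingers and cassette below 0.5 N and contact force between each of the arm, the fingers and jaw below 0.5 N and linear speed of cassette below 0.02 m/s); the arm keeps its last pose, push and grip.
It fails at once if the glass is crushed: the foot presses on it with more than 30 N (contact force between foot and cassette above 30 N).
It fails at once if the robot pushes the jaw itself instead of its trigger (contact force between any of the arm, the fingers and jaw above 3 N).
It fails at once if the robot pushes the cassette (contact force between any of the arm, the fingers and cassette above 3 N).
It fails at once if another thing on the bench is pushed out of place (more than 25 mm) (distance of any of tube_rack, reagent_bottle, beaker, gel_comb, tip_box, pipette from where it was at the start of the episode above 0.025 m).
It also fails if it takes over 59 s, if anything falls off the work surface, if the arm or the gripper's body presses on something with over 40 N, if the wrist force passes 120 N, or if a joint passes its speed limit or range.

## Working session

There is one attempt and no reset: what is moved stays moved. The work goes in short steps, each a Python script; the robot and the scene stay as the last script left them, time stands still between calls to the robot, and variables do not carry over. Pictures are saved under pics/ and viewed, at most 10 in all, crops included, and the job is handed in when it is done.

```bash
mkdir -p pics; ls
python3 - <<'E'
from plant import robot
import cv2,numpy as np
for n in("side","top"):
    f=robot.grab_frame(n); cv2.imwrite(f"pics/{n}0.png",f["image"][:,:,::-1]); np.savez(f"{n}0.npz",**f)
    print(n,f["fx"],f["cx"],f["cy"],f["R"].round(3).tolist(),f["t"].round(3))
s=robot.sense();print(s["t"],s["tcp_pos"],s["tcp_rot"],robot.nose_length)
E
```

```text
pics
side 481.3369949670827 320.0991477283574 201.6273862948562 [[0.998, -0.057, 0.013], [-0.018, -0.515, -0.857], [0.056, 0.855, -0.515]] [-0.52   0.083  1.782]
top 384.36557265744113 321.1610738806506 195.96733574040744 [[0.013, -1.0, 0.022], [-0.991, -0.015, -0.134], [0.135, -0.02, -0.991]] [-0.03   0.553  1.214]
0.1 [0.25566916 0.62415858 0.24134227] [-3.13977831e+00  7.59664614e-05  2.75285931e+00] 0.011
```

View pics/top0.png

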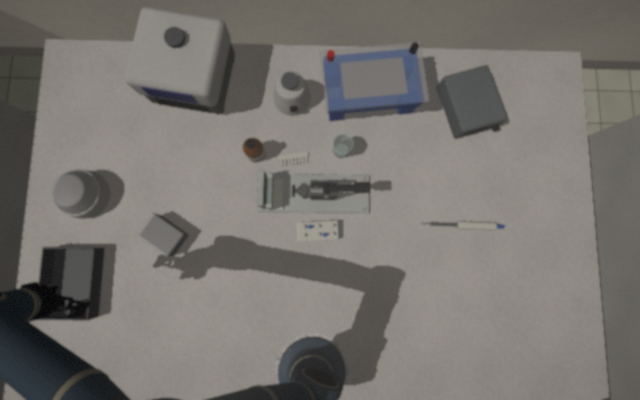

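View pics/side0.png

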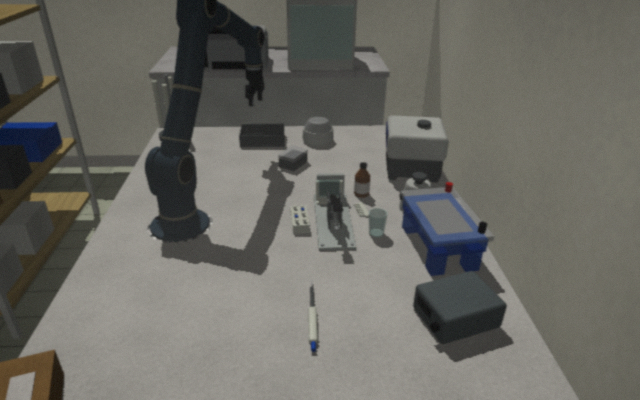

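The top view shows the clamp at about (315,192), with its trigger pointing right (world -y) and ending near (390,186), and the cassette at about (268,190). The side view agrees. Next I'll measure from the range data.

```bash
cat > h.py <<'E'
import numpy as np,cv2
def cloud(f):
    v,u=np.mgrid[0:400,0:640]; z=f["range_z"]
    c=np.stack([(u-f["cx"])/f["fx"]*z,(v-f["cy"])/f["fy"]*z,z],-1)
    return (c-f["t"])@f["R"]
def rayplane(f,u,v,h):
    d=np.array([(u-f["cx"])/f["fx"],(v-f["cy"])/f["fy"],1.])@f["R"]; o=-f["R"].T@f["t"]
    return o+d*(h-o[2])/d[2]
E
python3 - <<'E'
from h import *
T=np.load("top0.npz");S=np.load("side0.npz")
for n,f,(a,b,c,d) in(("top",T,(165,220,250,400)),("side",S,(165,255,300,370))):
    P=cloud(f);g=f["image"].max(-1); 
    m=np.zeros(g.shape,bool);m[a:b,c:d]=1
    print(n,"table z",np.median(P[a:b,c:d,2][f["range_z"][a:b,c:d]>0]))
    k=m&(g<70)&(P[...,2]>.07)&(f["range_z"]>0)
    q=P[k];
    for y0 in np.arange(-.25,.2,.02):
        w=q[(q[:,1]>=y0)&(q[:,1]<y0+.02)]
        if len(w): print(round(y0,2),len(w),w.min(0).round(3),w.max(0).round(3),w.mean(0).round(3))
    cr=f["image"][a:b,c:d,::-1]; cv2.imwrite(f"pics/{n}c.png",cv2.resize(cr,None,fx=5,fy=5,interpolation=cv2.INTER_CUBIC))
# base plate from top: light pixels height .006-.02
P=cloud(T);m=np.zeros((400,640),np.uint8);z=P[...,2];m[165:225,245:385]=((z>.007)&(z<.13))[165:225,245:385]
n,l,st,ce=cv2.connectedComponentsWithStats(m);
for i in range(1,n):
    if st[i,4]>200:
        print(st[i],P[l==i].min(0),P[l==i].max(0))
        k=(l==i)&(z<.02); r=cv2.minAreaRect(P[k][:,:2].astype(np.float32));print(r)
E
```

```text
top table z 0.009396535367551341
-0.17 32 [ 0.554 -0.162  0.15 ] [ 0.579 -0.15   0.163] [ 0.568 -0.156  0.155]
-0.15 62 [ 0.555 -0.15   0.144] [ 0.58  -0.132  0.158] [ 0.567 -0.141  0.152]
-0.13 56 [ 0.555 -0.13   0.135] [ 0.58  -0.112  0.152] [ 0.567 -0.122  0.145]
-0.11 41 [ 0.559 -0.11   0.132] [ 0.575 -0.091  0.146] [ 0.567 -0.1    0.138]
-0.09 40 [ 0.56  -0.089  0.126] [ 0.576 -0.071  0.138] [ 0.568 -0.08   0.133]
-0.07 66 [ 0.545 -0.068  0.073] [ 0.588 -0.05   0.131] [ 0.569 -0.059  0.113]
-0.05 78 [ 0.544 -0.05   0.077] [ 0.588 -0.032  0.13 ] [ 0.568 -0.04   0.119]
-0.03 39 [ 0.546 -0.029  0.07 ] [ 0.588 -0.01   0.125] [ 0.57  -0.021  0.097]
-0.01 21 [ 0.545 -0.008  0.071] [0.588 0.008 0.118] [ 0.57  -0.001  0.094]
0.01 1 [0.545 0.011 0.095] [0.545 0.011 0.095] [0.545 0.011 0.095]
0.05 10 [0.557 0.064 0.071] [0.576 0.068 0.079] [0.566 0.067 0.074]
0.15 45 [0.524 0.152 0.088] [0.603 0.157 0.096] [0.561 0.155 0.093]
side table z 0.007631808373156157
-0.19 1 [ 0.578 -0.171  0.155] [ 0.578 -0.171  0.155] [ 0.578 -0.171  0.155]
-0.17 38 [ 0.553 -0.169  0.144] [ 0.582 -0.152  0.159]
[... 629 characters left out ...]
 -0.001  0.119]
0.05 11 [0.56  0.051 0.071] [0.584 0.069 0.079] [0.57  0.061 0.074]
0.07 2 [0.569 0.07  0.075] [0.573 0.071 0.076] [0.571 0.071 0.076]
0.11 31 [0.523 0.123 0.071] [0.601 0.13  0.099] [0.557 0.127 0.085]
0.13 84 [0.523 0.13  0.07 ] [0.598 0.147 0.105] [0.562 0.135 0.082]
0.15 34 [0.524 0.154 0.07 ] [0.718 0.17  0.105] [0.667 0.164 0.088]
0.17 120 [0.674 0.17  0.07 ] [0.723 0.189 0.139] [0.699 0.179 0.098]
0.19 22 [0.676 0.19  0.086] [0.719 0.202 0.137] [0.696 0.193 0.117]
[ 256  169  113   44 4001] [ 0.50422551 -0.17953439  0.00706503] [0.6381781  0.18580165 0.12987683]
((0.5696405172348022, 0.0028908252716064453), (0.13265468180179596, 0.3665187656879425), 0.7471815347671509)
```

View pics/topc.png

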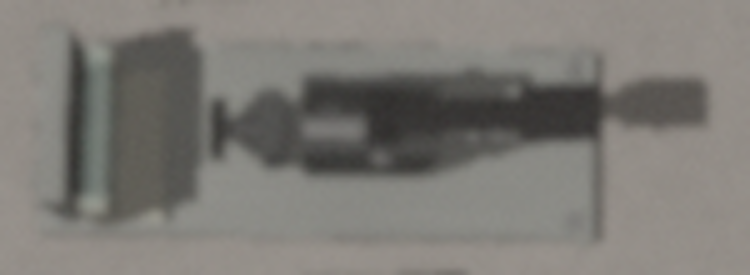

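The crop shows the black paddle ending at u≈370 (y≈-0.166). The lighter patch to its right is its shadow, the foot is at about (294,190) and the pane at about (268,190). Both views put the paddle centre at x≈0.568, y≈-0.14, z≈0.151, which matches the stated 150 mm. The plate puts the clamp origin at about (0.570, -0.038). Next I'll move above the pad and touch it.

Run:
```python
from plant import robot
import numpy as np
robot.grip(0.0)
p=robot.sense()["tcp_pos"]
robot.move_straight([p[0],p[1],.33])
best=min((y for y in(np.pi/2,-np.pi/2) if robot.inverse_kinematics([.568,-.14,.27],[np.pi,0,y]) is not None),
 key=lambda y:abs(robot.inverse_kinematics([.568,-.14,.27],[np.pi,0,y])[6]))
robot.goto([.568,-.14,.27],[np.pi,0,best])
s=robot.sense();print(best,s["t"],s["joint_pos"],s["tcp_pos"],s["wrist_force"])
robot.move_straight([.568,-.14,.19])
print(robot.sense()["wrist_force"])
c=robot.move_straight([.568,-.14,.15],vel=.03,contact_N=1.5)
s=robot.sense();print(c,s["t"],s["tcp_pos"]-[0,0,robot.nose_length],s["wrist_force"])
import cv2
f=robot.grab_frame("side");cv2.imwrite("pics/s1.png",cv2.resize(f["image"][120:270,270:420,::-1],None,fx=4,fy=4,interpolation=cv2.INTER_CUBIC))
```

```text
1.5707963267948966 4.5083 [-0.45195903  0.3721949   0.82207689  1.75473477 -0.29732225  1.1443637
  0.46275362] [ 0.56846517 -0.13886705  0.26990837] [ 1.21988683  0.64140499 -0.61692745]
[0.91130643 0.38495322 1.00762399]
True 6.075 [ 0.56780464 -0.14015546  0.15152262] [0.68902846 0.44954552 1.98254121]
```

View pics/s1.png

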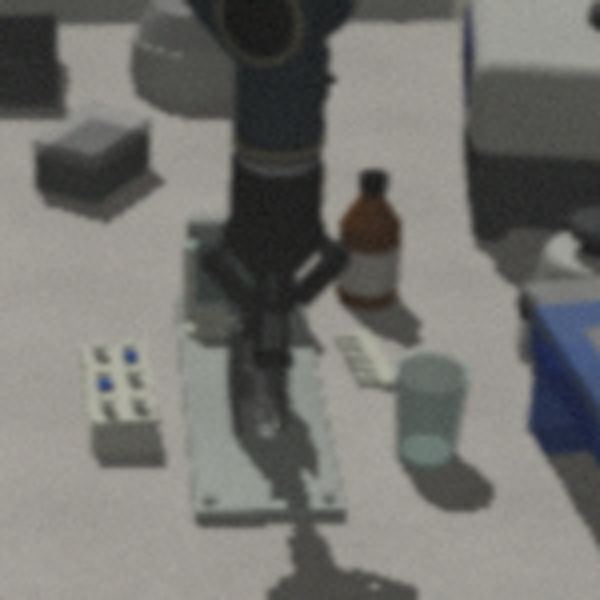

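The side view shows the closed fingertips centred on the paddle (crop ≈(270,350)), touching it at z=0.1515 as expected. Next is the first full stroke, with force logging.

```bash
cat >> h.py <<'E'
X=.568
def yz(z): # tip y along the pad's arc
    return -.139-.006*np.clip((.150-z)/.054,0,1)
def tip(robot,z,vel=.08,contact=None):
    return robot.move_straight([X,yz(z),z+robot.nose_length],vel=vel,contact_N=contact)
def press(robot,zs,vel=.08,stop=None):
    for z in zs:
        c=tip(robot,z,vel,25); s=robot.sense()
        print(round(s["t"],2),"z",round(s["tcp_pos"][2]-robot.nose_length,4),"F",s["wrist_force"].round(1),"HIT" if c else "",flush=True)
        if c: break
        if stop and s["wrist_force"][2]>stop: break
def look(robot,n):
    f=robot.grab_frame("top");np.savez(f"{n}.npz",**f)
    P=cloud(f);cv2.imwrite(f"pics/{n}.png",cv2.resize(f["image"][165:220,250:400,::-1],None,fx=5,fy=5,interpolation=cv2.INTER_CUBIC))
E
python3 - <<'E'
from h import *
from plant import robot
press(robot,[.14,.13,.12,.11,.104,.101])
robot.sleep(.15);s=robot.sense();print(s["tcp_pos"],s["wrist_force"])
look(robot,"d1")
tip(robot,.165,.1);robot.sleep(.15);print(robot.sense()["t"],robot.sense()["wrist_force"])
look(robot,"u1")
E
```

```text
6.42 z 0.1399 F [ 0.2 -0.2  1.5] 
6.7 z 0.1303 F [-0.4 -2.3  4.2] 
6.97 z 0.1205 F [ 0.1 -2.3  3.6] 
7.25 z 0.1104 F [ 0.9 -1.7  4.1] 
7.5 z 0.1044 F [ 0.7 -1.4  4.4] 
7.75 z 0.1015 F [0.3 1.3 5.8] 
[ 0.56843271 -0.14319739  0.1125357 ] [0.18150435 0.52602123 5.43110539]
8.8917 [ 1.33567892  0.29701915 -0.58337388]
```

View pics/u1.png

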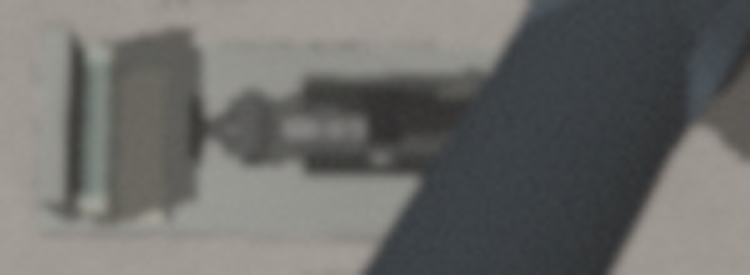

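The jaw advanced by about 4 px (≈13 mm), and the trigger reached about 0.47 rad. I'll make the second stroke and compute the remaining gap.

Run:
```python
from h import *
from plant import robot
press(robot,[.14,.12,.101],.1)
robot.sleep(.1)
tip(robot,.165,.12);robot.sleep(.1);print(robot.sense()["t"],robot.sense()["wrist_force"])
look(robot,"u2")
# foot shift between frames: template of jaw cone (top view)
g=[cv2.cvtColor(np.load(n+".npz")["image"],cv2.COLOR_RGB2GRAY) for n in("top0","u1","u2")]
t=g[0][180:200,290:309]
for a in g:
    r=cv2.matchTemplate(cv2.resize(a[178:202,265:315],None,fx=8,fy=8,interpolation=cv2.INTER_CUBIC),cv2.resize(t,None,fx=8,fy=8,interpolation=cv2.INTER_CUBIC),cv2.TM_CCOEFF_NORMED)
    _,m,_,l=cv2.minMaxLoc(r);print(m,265+l[0]/8)
f=np.load("top0.npz");
print("foot y",rayplane(f,293,190,.06)[1],"1px",rayplane(f,292,190,.06)[1]-rayplane(f,293,190,.06)[1])
P=cloud(f)
for u in range(262,312,2):print(u,P[190,u].round(3),f["image"][190,u])
```

```text
9.34 z 0.1395 F [-0.2 -0.1  0.8] 
9.69 z 0.1207 F [ 1.  -3.2  3. ] 
10.03 z 0.1016 F [0.4 1.6 4.3] 
10.9167 [0.20595764 0.54351783 0.85955656]
0.9995155930519104 290.0
0.8246394991874695 285.875
0.6286664009094238 281.375
foot y 0.06868437537506718 1px 0.0031943257694757587
262 [0.559 0.16  0.114] [118 118 114]
264 [0.562 0.157 0.091] [62 61 57]
266 [0.563 0.151 0.09 ] [75 78 74]
268 [0.562 0.144 0.098] [105 113 107]
270 [0.562 0.138 0.098] [115 120 115]
272 [0.566 0.135 0.07 ] [91 94 89]
274 [0.574 0.134 0.019] [93 91 85]
276 [0.573 0.127 0.022] [97 94 86]
278 [0.574 0.12  0.021] [96 93 87]
280 [0.574 0.114 0.018] [95 93 87]
282 [0.574 0.107 0.018] [91 89 83]
284 [0.575 0.101 0.015] [87 86 82]
286 [0.575 0.094 0.016] [87 86 82]
288 [0.576 0.088 0.011] [88 88 85]
290 [0.576 0.081 0.011] [108 108 105]
292 [0.566 0.071 0.074] [87 86 84]
294 [0.566 0.065 0.074] [65 63 60]
296 [0.569 0.059 0.061] [77 75 73]
298 [0.569 0.053 0.06 ] [86 84 83]
300 [0.569 0.046 0.059] [84 83 81]
302 [0.566 0.039 0.078] [83 83 81]
304 [0.566 0.033 0.081] [82 81 79]
306 [0.566 0.027 0.079] [78 79 76]
308 [0.569 0.021 0.061] [77 76 74]
310 [0.569 0.014 0.062] [100  99  97]
```

View pics/u2.png

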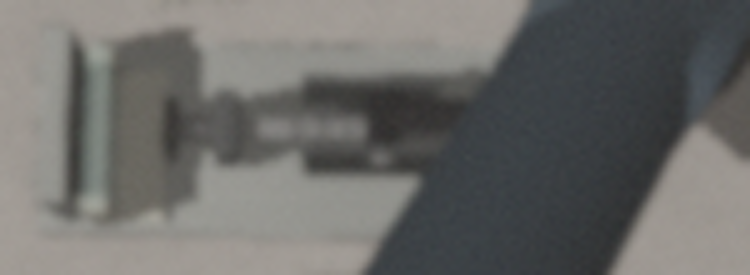

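The foot has moved ~28 mm in total, with its front now at crop (165,130), u≈283. The initial gap was ≈65 mm, so about 37 mm remains. I'll make strokes 3 and 4, with a force stop on the fourth.

Run:
```python
from h import *
from plant import robot
press(robot,[.14,.12,.101],.1)
robot.sleep(.1)
tip(robot,.165,.12);robot.sleep(.1);print(robot.sense()["t"],robot.sense()["wrist_force"])
look(robot,"u3")
press(robot,np.r_[.145,np.arange(.13,.1005,-.004)],.06,stop=9.5)
robot.sleep(.2);print(robot.sense()["wrist_force"])
look(robot,"d4")
```

```text
11.37 z 0.1394 F [-1.3  0.9  2.2] 
11.72 z 0.1207 F [ 0.4 -3.   3.6] 
12.06 z 0.1015 F [1. 1. 5.] 
12.9417 [ 0.36833103  0.19803765 -0.37006039]
13.47 z 0.1446 F [0.2 0.1 1.2] 
13.88 z 0.1305 F [-0.2 -2.   2.7] 
14.12 z 0.1266 F [-1.  -3.6  4.6] 
14.38 z 0.1226 F [ 0.9 -3.7  4.3] 
14.62 z 0.1186 F [-0.6 -3.5  5. ] 
14.88 z 0.1146 F [ 0.5 -3.5  4.8] 
15.12 z 0.1106 F [-0.1 -2.4  5.3] 
15.38 z 0.1065 F [ 0.  -2.2  4.4] 
15.62 z 0.1025 F [-0.5 -0.7  4.9] 
[-0.49095856 -0.91680499  5.39360499]
```

View pics/d4.png

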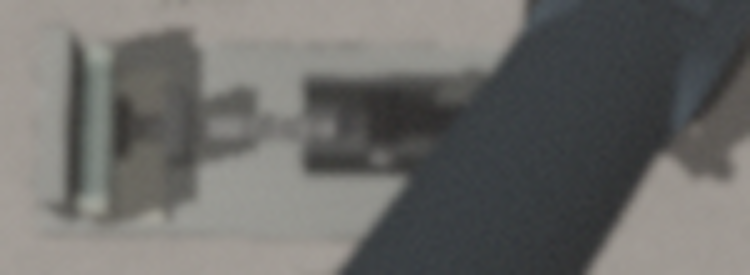

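The foot is now just short of the glass (crop x≈115 against a pane front near 107), and there's no contact force yet. I'll let the trigger up and press again gently, averaging the force.

```bash
cat >> h.py <<'E'
def avgF(robot,n=6):
    a=[]
    for _ in range(n): robot.sleep(.03);a.append(robot.sense()["wrist_force"][2])
    return np.mean(a)
E
python3 - <<'E'
from h import *
from plant import robot
tip(robot,.165,.12);robot.sleep(.2);b=avgF(robot);print(robot.sense()["t"],"zero",b)
tip(robot,.140,.06)
for z in np.arange(.132,.1005,-.003):
    hit=tip(robot,z,.03,12);F=avgF(robot);s=robot.sense()
    print(round(s["t"],2),round(s["tcp_pos"][2]-.011,4),round(F-b,2),hit,flush=True)
    if hit or F-b>10: break
look(robot,"d5")
E
```

```text
16.95 zero 0.03179180690656608
18.13 0.1322 4.52 False
18.58 0.1293 5.63 False
19.03 0.1264 6.26 False
19.48 0.1234 6.19 False
19.93 0.1205 7.26 False
20.38 0.1176 7.86 False
20.83 0.1148 9.06 False
21.28 0.1119 10.32 False
```

View pics/d5.png

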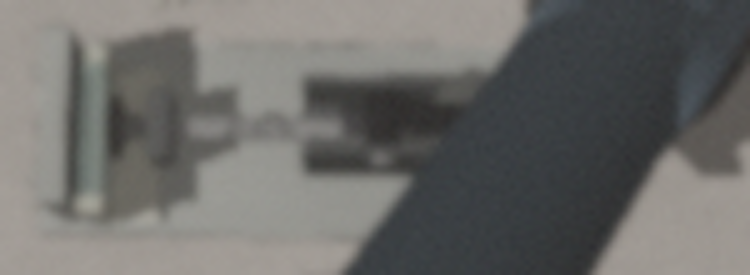

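The force has risen from about 5 to 10.3 N, so the foot force is about 11 N. The collar's right edge moved from crop 255 to 237 (≈11 mm of jaw travel), which leaves ≈7–8 mm of compression after closing the gap. I'll press 2.5 mm more to centre it, check that it's steady, then hand in.

Run:
```python
from h import *
from plant import robot
z=robot.sense()["tcp_pos"][2]-.011
tip(robot,.1085,.03,12)
for _ in range(3): print(robot.sense()["t"],robot.sense()["tcp_pos"],avgF(robot))
robot.close_job()
```

```text
21.5833 [ 0.56802209 -0.14400696  0.12052725] 11.215144921386504
21.7833 [ 0.56801077 -0.14394547  0.12051858] 11.494467579867079
21.9833 [ 0.56805017 -0.14397973  0.12055439] 11.419448937452984
the job is handed in; nothing more can be done
```

I clamped the cassette and handed the job in with the trigger still held down; from the wrist force I estimate about 13 N on the glass, with the foot pushed in roughly 8–9 mm (no verdict was returned).

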